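# Clear the cups, fetch the boxed-in wax tin, put the cups back as a nest

## Task

The wax tin is boxed in on the wooden rack, by two fences and by a turned wooden cup close on either open side: first clear both cups away to the rubber mat, upright and apart from each other, then, leaving them there, set the tin flat in the middle of the round cork pad. Then put the cups back as a nest: first the big cup, upright in the middle of the rack between the fences where the tin stood, then the small cup upright inside it, down on its floor. Leave the finial, the small bowl and the offcut block undisturbed.

Things in the scene. Friction and masses are not known exactly. Their poses are not given: they have to be found in the camera images.
- big_cup_mid (a point): Big cup: turned wooden open cup, a straight cylinder 68 mm outside diameter, 42 mm high, wall 4 mm (60 mm clear inside), floor 5 mm thick; about 0.11 kg. The point is at its centre, half-way up (21 mm over its underside); z is its axis, up. It starts on one end of the rack (which end varies), about 5 mm from the tin.
- small_cup_mid (a point): Small cup: open cup of the same wood, narrower and taller, a straight cylinder 48 mm outside diameter, 78 mm high; about 0.09 kg. The point is at its centre, half-way up (39 mm over its underside); z is its axis, up. It starts on the rack's other end, about 15 mm from the tin. In the big cup it stands 5 mm above that cup's underside and rises 41 mm above its rim.
- tin_mid (a point): Round white wax tin with a green lid (the lid stays on), 63 mm diameter, 35 mm high, about 0.18 kg. The point is at its centre, half-way up (17.5 mm over its underside); z is its axis, up. At the start it stands in the middle of the rack, between the fences.
- rack: Fixed low wooden rack: plywood base 220 mm (its x) by 104 mm (its y), 8 mm thick, with two upright fences in the middle, each 60 mm long (along x), 10 mm thick, 40 mm high above the base, inner faces at y = -41 and +41 mm; the bay between them is open toward +x and -x. Origin at the centre of the base's underside, on the bench. The cups start near x = -71 and +71 mm.
- mat: Fixed dark rubber mat, flat, 210 mm (its x) by 110 mm (its y), 4 mm thick: the side area. Origin at the centre of its underside.
- cork_pad: Fixed round cork pad, 104 mm diameter, 6 mm thick. Origin at the centre of its underside.
- finial_mid (a point): Bystander: turned light-wood finial standing upright, 34 mm wide, 112 mm high, not to be disturbed. The point is half-way up.
- bowl_mid (a point): Bystander: little turned bowl, 66 mm diameter, 36 mm high, flared, not to be disturbed (it is not one of the cups). The point is half-way up.
- offcut_mid (a point): Bystander: sawn offcut block, 30 x 90 x 28 mm, not to be disturbed. The point is at its centre.

How it is judged:
By the outcome, as a careful person would: the job done as asked, in the order asked, and still so for the second after the job is handed in, with the robot touching nothing.
It also fails if it takes over 128 s, if anything falls off the work surface, if the arm or the gripper's body presses on something with over 40 N, if the wrist force passes 120 N, or if a joint passes its speed limit or range.

## Robot

A 7-joint arm with a two-finger parallel gripper is mounted at the origin on the work surface; the furniture and walls round the work are solid. World frame = base frame: x ahead of the robot, y to its left, z up, the work surface at z = 0. Lengths are in m, angles in degrees, forces in N, time in s.
With the tool pointing down it reaches from about 0.425 to 0.875 m from the base axis. Payload 4.7 kg.
Tool frame: the origin (TCP) lies between the finger pads; the fingertips stand env.finger_overhang ahead of it and the grasp point (between the pads) lies 5 mm behind it (env.finger_overhang is the distance from the TCP to the fingertips, in m); z points along the fingers, y is the line along which they close (so a half turn about z gives the same grasp; the last joint's range is limited). The gripper opens to 87 mm and grips with 3 to 60 N. Pads are 19 mm wide; open, the fingers measure 117 mm over their backs; the gripper's body (75 mm by 190 mm) begins 51 mm behind the grasp point.
Start: joints at [-75.51, 18.392, -4.016, 83.108, 1.295, 78.541, -3.26], TCP at [0.154, 0.632, 0.237] pointing down, gripper open.
Joint ranges: [-163.93, 163.93], [-17.29, 119.83], [-79.2, 71.16], [3.27, 140.29], [-89.18, 269.18], [5.43, 117.66], [-154.24, 154.24]. Speed limits (degrees/s): [147.25, 147.25, 180, 180, 180, 180, 180].

## Interface

Orientations are given as [roll, pitch, yaw] about the fixed x, y, z axes, in that order (R = Rz(yaw) Ry(pitch) Rx(roll)).
In Python, from cell import telemetry, eyes, env, models gives the robot as it stands. The module is installed in compiled form; this text tells all that it offers.
- The arm moves only by the tool drive_tool, never from a script. Its arguments are lists of equal length, an entry for each row: "angular": the turn, a rotation vector about the tool's x, y, z in rad, a list of three; "delta_pos": the shift along the tool's x, y, z in cm, a list of three; "gripper": the finger opening in cm, from 0 to 8.7. A call has 1 to 20 rows; each row shifts and turns the commanded pose from where the row before left it, along the tool's axes as they then stand; what a row does not reach is not made up. A row lasts 1/10 s, in which the tool goes at most 50 mm and 8.59 degrees, less where a joint would pass 70% of its speed; a pose out of reach is approached as far as the arm can. A call with a gripper value outside its range is refused whole. The fingers move at their own pace and stop on an object; "squeeze" is the grip in N (left out, the last holds). Time passes only in rows, so rows that do not move let the fingers close. It gives the time, the measured TCP pose, the force, the opening and the grip force at its end, in the units of the state.
- telemetry.get_obs(): the state, without advancing time (a new reading comes with each control period).
- eyes.read_camera(name): name is "scene" or "top" or "wrist"; returns a dict with "pixels" (400x640x3 uint8, red, green, blue), "mtx" (3x3 intrinsics, pixels), "origin" and "orientation" of the camera in the world. Camera axes: x right, y down, z forward; pixel columns grow to the right and rows downward; lengths in m; the calibration is good to about 2 mm. A picture is of the moment at which its call begins. There is no depth.
- env.sign_off(): hands the job in; it is judged then, once.
Trained networks look in a picture, given as the dict that the camera call returned (one of the last four; its "shot" number tells which), for a name from the list of things; names that differ only in an ending like _2 or _b are one class to them, and where a whole thing is asked for, a point or a joint stands for the part that bears it (a point fixed in the world has none). Each returns a list of dicts, best first, with "p" (0 to 1); they miss things now and then, are a little off and sometimes report something else, mostly with a low value. They report only what shows in the picture. A call takes as long as a camera call.
- models.search_frame(picture, target): "centre" ([column, row] in pixels, amid what is visible of it).
- models.cut_out(picture, target): "pixels" (400x640 bool, what is visible of it) and "centre" ([column, row] in pixels, amid what is visible of it).
The state is a dict: "time_s": time; "qpos": joint angles; "joint_velocities": joint speeds; "effort": joint torques, N m; "tool_pos": TCP position; "tool_rot": TCP orientation; "force": force on the tool from outside, world axes, zero at the start; "wrist_torque": the same for the moment, N m; "grip_width": finger opening in m; "grasp_force": force on a finger pad.
Only numpy, scipy, OpenCV 4.12 (cv2) and the standard library are available. Lean on these libraries where they do the work, as an engineer would, in place of code of your own. Each camera call takes 0.05 s, during which the arm holds its last target. There are 200 camera calls.

## Working session

There is one attempt and no reset: what is moved stays moved. The work goes in short steps, Python scripts to look and compute and a tool call to move; the robot and the scene stay as the last step left them, time stands still between calls to the robot, and variables do not carry over. Pictures are saved under pics/ and viewed, at most 14 in all, crops included, and the job is handed in when it is done.

Besides the shell and the picture viewer there is one more tool, called after ">>>" in YAML: its name, and indented under it one key for each argument. drive_tool: Moves the arm, as the interface text tells. Its arguments: {"type":"object","properties":{"angular":{"type":"array","items":{"type":"array","items":{"type":"number"}}},"delta_pos":{"type":"array","items":{"type":"array","items":{"type":"number"}}},"gripper":{"type":"array","items":{"type":"number"}},"squeeze":{"type":"number"}},"required":["angular","delta_pos","gripper"]}

```bash
mkdir -p pics
cat > h.py <<'E'
import numpy as np, cv2
from cell import telemetry, eyes, env, models
from scipy.spatial.transform import Rotation as R
def rot(o):
    o=np.array(o,float)
    if o.shape==(3,3): return o
    if o.shape==(3,): return R.from_euler('xyz',o,degrees=True).as_matrix()
    return R.from_quat(o).as_matrix()
def ray(p,uv,z):
    d=rot(p["orientation"])@np.linalg.inv(p["mtx"])@np.array([uv[0],uv[1],1.])
    o=np.array(p["origin"]); return o+d*(z-o[2])/d[2]
def proj(p,X):
    c=rot(p["orientation"]).T@(np.array(X)-np.array(p["origin"])); c=np.array(p["mtx"])@c; return c[:2]/c[2]
def save(p,n): cv2.imwrite('pics/'+n+'.png',p["pixels"][:,:,::-1])
E
python3 - <<'E'
from h import *
print(env.finger_overhang, telemetry.get_obs())
Z=dict(big_cup_mid=.029,small_cup_mid=.047,tin_mid=.0255,rack=.008,mat=.004,cork_pad=.006,finial_mid=.056,bowl_mid=.018,offcut_mid=.014)
for c in("top","scene"):
    p=eyes.read_camera(c);save(p,c+'0');print(c,p["origin"],p["orientation"],p["mtx"])
    for n,z in Z.items():
        for r in models.search_frame(p,n)[:2]: print(n,round(r["p"],2),np.round(r["centre"]),ray(p,r["centre"],z).round(3))
E
```

```text
0.014 {'time_s': 0.0, 'qpos': array([-75.51201931,  18.43806978,  -4.01521244,  83.17565699,
         1.29531097,  78.53878648,  -3.261338  ]), 'joint_velocities': array([-0.00280264,  0.05602826,  0.02717806, -0.08170695,  0.02878935,
       -0.0568786 ,  0.06162691]), 'effort': array([ 2.31127542e-04, -4.91293716e+01, -4.03679274e-01, -3.12529492e+01,
       -6.37595449e-02,  4.39919543e-02,  1.93324217e-04]), 'tool_pos': array([0.15365534, 0.63104114, 0.23546603]), 'tool_rot': array([-1.79892744e+02,  6.11057993e-03,  1.66320213e+02]), 'force': array([0.34645491, 0.25354602, 0.2954417 ]), 'wrist_torque': array([-0.00050491,  0.02399164, -0.02266877]), 'grasp_force': 0.0, 'grip_width': 0.08702612893636705}
top [ 0.42961501 -0.12093277  0.90898823] [-174.9759821    -1.35070685  -90.17375636] [[385.62831651   0.         315.33243879]
 [  0.         385.62831651 193.28639405]
 [  0.           0.           1.        ]]
big_cup_mid 0.81 [312. 208.] [ 0.473 -0.133  0.029]
small_cup_mid 0.67 [301. 146.] [ 0.614 -0.109  0.047]
tin_mid 0.65 [307. 179.] [ 0.54  -0.122  0.025]
rack 0.92 [321.
[... 360 characters left out ...]
.33786416    1.29256331  -50.61435816] [[450.9947008    0.         329.27362708]
 [  0.         450.9947008  199.53911736]
 [  0.           0.           1.        ]]
big_cup_mid 0.59 [327. 234.] [ 0.476 -0.133  0.029]
small_cup_mid 0.73 [362. 187.] [ 0.621 -0.109  0.047]
small_cup_mid 0.24 [266. 248.] [ 0.364 -0.086  0.047]
tin_mid 0.74 [346. 210.] [ 0.562 -0.114  0.025]
rack 0.96 [347. 231.] [ 0.526 -0.144  0.008]
mat 0.69 [418. 254.] [ 0.559 -0.288  0.004]
mat 0.41 [268. 247.] [ 0.399 -0.048  0.004]
cork_pad 0.71 [281. 193.] [0.539 0.053 0.006]
finial_mid 0.63 [315. 276.] [ 0.362 -0.204  0.056]
bowl_mid 0.93 [268. 246.] [ 0.39  -0.058  0.018]
offcut_mid 0.94 [215. 224.] [0.372 0.077 0.014]
```

View pics/top0.png

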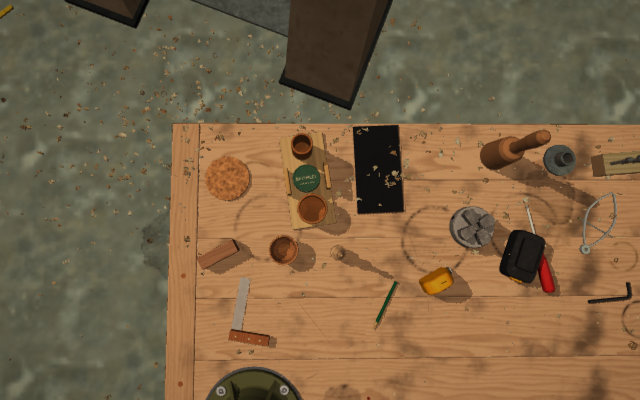

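View pics/scene0.png

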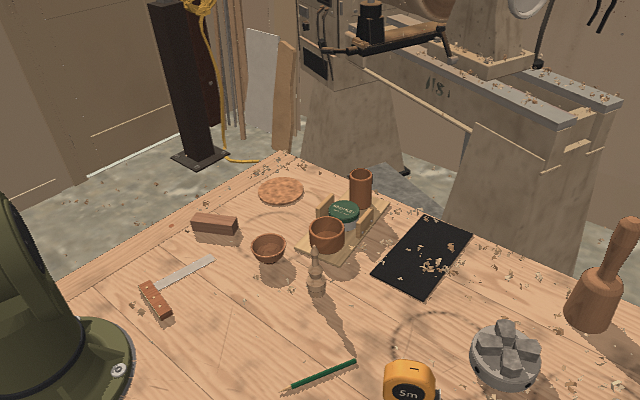

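The top view shows the rack, with the big cup at the near end (312,210), the tin at (307,179) and the small cup at the far end (301,146). The mat is at (379,169), the cork pad at (228,178), the finial at (337,254), the bowl at (285,250) and the offcut at (218,254). The scene view agrees. Next I'll fit the poses using silhouettes.

```bash
cat >> h.py <<'E'
from scipy.optimize import minimize
def cyl(r,z0,z1):
    a=np.linspace(0,2*np.pi,40,endpoint=False)
    return np.array([[r*np.cos(t),r*np.sin(t),z] for z in(z0,z1) for t in a])
def box(lx,ly,z0,z1,cx=0,cy=0): return np.array([[cx+sx*lx/2,cy+sy*ly/2,z] for sx in(-1,1) for sy in(-1,1) for z in(z0,z1)])
def sil(p,parts,x,y,yaw=0,S=4):
    m=np.zeros((400*S,640*S),np.uint8);c,s=np.cos(yaw),np.sin(yaw)
    for P in parts:
        W=P@np.array([[c,s,0],[-s,c,0],[0,0,1]])+[x,y,0]
        q=np.array([proj(p,w) for w in W])*S+S/2
        cv2.fillConvexPoly(m,cv2.convexHull(q.astype(np.float32)).astype(np.int32),1)
    return m.astype(bool)
def fit(views,parts,x0,yaw0=None):
    v=[(p,cv2.resize(m.astype(np.uint8),None,fx=4,fy=4,interpolation=cv2.INTER_NEAREST).astype(bool)) for p,m in views]
    def f(t):
        e=0
        for p,m in v:
            s=sil(p,parts,t[0]/100,t[1]/100,t[2]/10 if len(t)>2 else 0); e-=(s&m).sum()/(s|m).sum()
        return e/len(v)
    t0=[x0[0]*100,x0[1]*100]+([] if yaw0 is None else [yaw0*10])
    n=len(t0);r=minimize(f,t0,method='Nelder-Mead',options=dict(initial_simplex=np.vstack([t0,t0+np.eye(n)*1.0]),xatol=.01,fatol=1e-4))
    return (r.x*np.array([10,10,18/np.pi*10][:n] if n>2 else [10,10])).round(1), round(-r.fun,3)
SH=dict(big_cup_mid=[cyl(.034,.008,.05)],small_cup_mid=[cyl(.024,.008,.086)],tin_mid=[cyl(.0315,.008,.043)],
 rack=[box(.22,.104,0,.008),box(.06,.01,0,.048,0,.046),box(.06,.01,0,.048,0,-.046)],mat=[box(.21,.11,0,.004)],cork_pad=[cyl(.052,0,.006)])
E
cat > m.py <<'E'
from h import *
G=dict(big_cup_mid=(.473,-.133),small_cup_mid=(.614,-.109),tin_mid=(.545,-.122),rack=(.545,-.122,.16),mat=(.567,-.289,.05),cork_pad=(.546,.065))
ps=[eyes.read_camera(c) for c in("top","scene")]
for n,g in G.items():
    V=[]
    for p in ps:
        r=[c for c in models.cut_out(p,n) if np.hypot(*(ray(p,c["centre"],.02)[:2]-g[:2]))<.06]
        if r:
            m=r[0]["pixels"].copy()
            if n=='rack':
                for k in("big_cup_mid","small_cup_mid","tin_mid"): m|=models.cut_out(p,k)[0]["pixels"]
            V.append((p,m))
    sh=SH[n]+([P+[d,0,0] for d,k in((-.071,"big_cup_mid"),(.071,"small_cup_mid"),(0,"tin_mid")) for P in SH[k]] if n=='rack' else [])
    for vv in ([V[0]],V[1:],V):
        if vv: print(n,len(vv),*fit(vv,sh,g[:2],g[2] if len(g)>2 else None))
E
python3 m.py
```

```text
big_cup_mid 1 [ 472.2 -134.1] 0.945
big_cup_mid 1 [ 476.4 -132.5] 0.893
big_cup_mid 2 [ 473.1 -134.3] 0.906
small_cup_mid 1 [ 610.8 -110.6] 0.916
small_cup_mid 1 [ 614.1 -110.1] 0.879
small_cup_mid 2 [ 612.4 -111.1] 0.887
tin_mid 1 [ 540.  -121.7] 0.903
tin_mid 1 [ 546.2 -119.7] 0.697
tin_mid 2 [ 541.8 -121. ] 0.793
rack 1 [ 541.1 -122.6   85.9] 0.974
rack 1 [ 543.7 -123.1   91.7] 0.922
rack 2 [ 541.2 -122.9   87.1] 0.945
mat 1 [ 568.2 -291.5   24.3] 0.961
mat 1 [ 571.3 -291.8   24. ] 0.93
mat 2 [ 568.9 -291.5   26.4] 0.94
cork_pad 1 [544.8  65.1] 0.953
cork_pad 1 [548.8  64.8] 0.958
cork_pad 2 [546.9  65.4] 0.933
```

```bash
cat >> h.py <<'E'
def plan(wps,start=None,step=3.0):
    """wps: (x,y,z mm, yaw deg) ; prints rows in tool axes (tool down)"""
    o=telemetry.get_obs(); cur=start or [*(o["tool_pos"]*1000),o["tool_rot"][2]]
    cur=np.array(cur,float);A=[];D=[]
    for w in wps:
        w=np.array(w,float); n=int(max(1,np.ceil(np.linalg.norm((w-cur)[:3])/10/step),np.ceil(abs(w[3]-cur[3])/7.5)))
        for i in range(n):
            t=cur+(w-cur)/(n-i); d=(t-cur)[:3]/10; a=np.radians(cur[3])
            q=np.round([np.cos(a)*d[0]+np.sin(a)*d[1],np.sin(a)*d[0]-np.cos(a)*d[1],-d[2]],2); g=np.round(-np.radians(t[3]-cur[3]),3)
            D.append(q.tolist());A.append([0,0,float(g)])
            cur=cur+[*(10*np.array([np.cos(a)*q[0]+np.sin(a)*q[1],np.sin(a)*q[0]-np.cos(a)*q[1],-q[2]])),-np.degrees(g)]
    for i in range(0,len(A),20): print(len(A[i:i+20]));print("A",A[i:i+20]);print("D",D[i:i+20])
E
python3 - <<'E'
from h import *
plan([(450,350,260,110),(550,0,260,50),(530,-125,260,9)],start=[154,632,237,166.3],step=4)
E
```

```text
20
A [[0, 0, 0.089], [0, 0, 0.089], [0, 0, 0.089], [0, 0, 0.089], [0, 0, 0.09], [0, 0, 0.089], [0, 0, 0.09], [0, 0, 0.089], [0, 0, 0.09], [0, 0, 0.089], [0, 0, 0.09], [0, 0, 0.105], [0, 0, 0.105], [0, 0, 0.105], [0, 0, 0.105], [0, 0, 0.104], [0, 0, 0.105], [0, 0, 0.104], [0, 0, 0.105], [0, 0, 0.104]]
D [[-3.22, -1.85, -0.21], [-3.37, -1.56, -0.21], [-3.5, -1.25, -0.21], [-3.6, -0.94, -0.21], [-3.67, -0.61, -0.21], [-3.71, -0.28, -0.21], [-3.72, 0.05, -0.21], [-3.69, 0.38, -0.21], [-3.65, 0.7, -0.21], [-3.57, 1.03, -0.21], [-3.46, 1.35, -0.2], [-3.63, -0.26, -0.0], [-3.64, 0.13, -0.0], [-3.6, 0.51, -0.0], [-3.53, 0.88, -0.0], [-3.42, 1.25, -0.0], [-3.27, 1.59, -0.0], [-3.09, 1.93, -0.0], [-2.87, 2.24, -0.0], [-2.62, 2.53, -0.0]]
7
A [[0, 0, 0.105], [0, 0, 0.119], [0, 0, 0.119], [0, 0, 0.119], [0, 0, 0.119], [0, 0, 0.12], [0, 0, 0.119]]
D [[-2.35, 2.79, -0.0], [-1.81, 1.08, -0.0], [-1.67, 1.29, -0.0], [-1.5, 1.48, -0.0], [-1.32, 1.65, -0.0], [-1.11, 1.79, -0.0], [-0.89, 1.92, -0.0]]
```

>>> drive_tool:
  angular:
    - [0, 0, 0.09]
    - [0, 0, 0.09]
    - [0, 0, 0.09]
    - [0, 0, 0.09]
    - [0, 0, 0.09]
    - [0, 0, 0.09]
    - [0, 0, 0.09]
    - [0, 0, 0.09]
    - [0, 0, 0.09]
    - [0, 0, 0.09]
    - [0, 0, 0.09]
    - [0, 0, 0.1]
    - [0, 0, 0.1]
    - [0, 0, 0.1]
    - [0, 0, 0.1]
    - [0, 0, 0.1]
    - [0, 0, 0.1]
    - [0, 0, 0.1]
    - [0, 0, 0.1]
    - [0, 0, 0.1]
  delta_pos:
    - [-3.2, -1.9, -0.2]
    - [-3.4, -1.6, -0.2]
    - [-3.5, -1.2, -0.2]
    - [-3.6, -0.9, -0.2]
    - [-3.7, -0.6, -0.2]
    - [-3.7, -0.3, -0.2]
    - [-3.7, 0, -0.2]
    - [-3.7, 0.4, -0.2]
    - [-3.7, 0.7, -0.2]
    - [-3.6, 1, -0.2]
    - [-3.5, 1.4, -0.2]
    - [-3.6, -0.3, 0]
    - [-3.6, 0.1, 0]
    - [-3.6, 0.5, 0]
    - [-3.5, 0.9, 0]
    - [-3.4, 1.2, 0]
    - [-3.3, 1.6, 0]
    - [-3.1, 1.9, 0]
    - [-2.9, 2.2, 0]
    - [-2.6, 2.5, 0]
  gripper: [8.7, 8.7, 8.7, 8.7, 8.7, 8.7, 8.7, 8.7, 8.7, 8.7, 8.7, 8.7, 8.7, 8.7, 8.7, 8.7, 8.7, 8.7, 8.7, 8.7]

```text
time_s: 4.0
tool_pos: [0.5417, 0.0327, 0.2589]
tool_rot: [180.0, -0.1, 57.8]
force: [-0.1, 0.7, 0.1]
grip_width: 0.0872
grasp_force: 0.0
```

>>> drive_tool:
  angular:
    - [0, 0, 0.1]
    - [0, 0, 0.12]
    - [0, 0, 0.12]
    - [0, 0, 0.12]
    - [0, 0, 0.12]
    - [0, 0, 0.12]
    - [0, 0, 0.12]
    - [0, 0, 0]
  delta_pos:
    - [-2.3, 2.8, 0]
    - [-1.8, 1.1, 0]
    - [-1.7, 1.3, 0]
    - [-1.5, 1.5, 0]
    - [-1.3, 1.6, 0]
    - [-1.1, 1.8, 0]
    - [-0.9, 1.9, 0]
    - [0, 0, 0]
  gripper: [8.7, 8.7, 8.7, 8.7, 8.7, 8.7, 8.7, 8.7]

```text
time_s: 4.8
tool_pos: [0.537, -0.1295, 0.259]
tool_rot: [179.9, -0.0, 10.7]
force: [0.7, -0.3, 0.7]
grip_width: 0.0867
grasp_force: 0.0
```

Run:
```python
from h import *
o=telemetry.get_obs();print(o["tool_pos"],o["tool_rot"],o["qpos"])
p=eyes.read_camera("wrist");save(p,'w1');print(p["origin"],p["orientation"],p["mtx"][0,0])
for n,g in dict(big_cup_mid=(.473,-.133),small_cup_mid=(.614,-.109),tin_mid=(.545,-.122)).items():
    for r in models.cut_out(p,n)[:1]: print(n,r["p"],r["centre"],fit([(p,r["pixels"])],SH[n],g))
```

```text
[ 0.53700905 -0.129549    0.25900702] [ 1.79916569e+02 -1.82768094e-02  1.06622113e+01] [-29.04534137   6.47920031  43.36428578  96.71721073  -4.46485456
  78.54512338 -64.31763495]
[ 0.61387528 -0.11425064  0.40782778] [ 1.63495671e+02 -7.55881516e-02 -7.93392707e+01] 354.84578633808616
big_cup_mid 0.93 [308.2, 229.5] (array([ 472.2, -132.1]), np.float64(0.954))
small_cup_mid 0.79 [308.2, 94.3] (array([ 611.5, -108.8]), np.float64(0.973))
tin_mid 0.95 [308.1, 167.9] (array([ 541.9, -118.8]), np.float64(0.957))
```

Run:
```python
from h import *
plan([(611,-109,125,9.5),(611,-109,57,9.5)],step=4)
plan([(611,-109,135,9.5),(623,-289,135,2.5),(623,-289,54,2.5)],start=(611,-109,57,9.5),step=4)
```

```text
6
A [[0, 0, 0.008], [0, 0, 0.007], [0, 0, 0.008], [0, 0, 0.007], [0, 0, 0.0], [0, 0, 0.0]]
D [[1.86, -0.02, 3.34], [1.86, -0.03, 3.34], [1.86, -0.04, 3.34], [1.86, -0.06, 3.33], [-0.0, 0.0, 3.4], [-0.0, 0.0, 3.4]]
10
A [[0, 0, -0.0], [0, 0, -0.0], [0, 0, 0.024], [0, 0, 0.025], [0, 0, 0.024], [0, 0, 0.025], [0, 0, 0.024], [0, 0, 0.0], [0, 0, 0.0], [0, 0, 0.0]]
D [[0.0, 0.0, -3.9], [0.0, 0.0, -3.9], [-0.36, 3.59, -0.0], [-0.27, 3.6, -0.0], [-0.18, 3.6, -0.0], [-0.09, 3.61, -0.0], [-0.01, 3.61, -0.0], [0.0, -0.0, 2.7], [0.0, -0.0, 2.7], [0.0, -0.0, 2.7]]
```

>>> drive_tool:
  angular:
    - [0, 0, 0.01]
    - [0, 0, 0.01]
    - [0, 0, 0]
    - [0, 0, 0]
    - [0, 0, 0]
    - [0, 0, 0]
    - [0, 0, 0]
    - [0, 0, 0]
    - [0, 0, 0]
    - [0, 0, 0]
    - [0, 0, 0]
    - [0, 0, 0]
    - [0, 0, 0]
    - [0, 0, 0]
  delta_pos:
    - [1.9, 0, 3.3]
    - [1.9, 0, 3.3]
    - [1.8, 0, 3.4]
    - [1.8, -0.1, 3.4]
    - [0, 0, 2.3]
    - [0, 0, 2.3]
    - [0, 0, 2.2]
    - [0, 0, 0]
    - [0, 0, 0]
    - [0, 0, 0]
    - [0, 0, 0]
    - [0, 0, 0]
    - [0, 0, 0]
    - [0, 0, 0]
  gripper: [8.7, 8.7, 8.7, 8.7, 8.7, 8.7, 8.7, 8.7, 4, 4, 4, 4, 4, 4]
  squeeze: 12

```text
time_s: 6.4
tool_pos: [0.6106, -0.1113, 0.0569]
tool_rot: [-180.0, -0.0, 9.9]
force: [-0.3, 0.4, 1.5]
grip_width: 0.048
grasp_force: 12.0
```

>>> drive_tool:
  angular:
    - [0, 0, 0]
    - [0, 0, 0]
    - [0, 0, 0]
    - [0, 0, 0.025]
    - [0, 0, 0.025]
    - [0, 0, 0.025]
    - [0, 0, 0.025]
    - [0, 0, 0.025]
    - [0, 0, 0]
    - [0, 0, 0]
    - [0, 0, 0]
    - [0, 0, 0]
  delta_pos:
    - [0, 0, -2]
    - [0, 0, -3]
    - [0, 0, -3]
    - [-0.4, 3.6, 0]
    - [-0.3, 3.6, 0]
    - [-0.2, 3.6, 0]
    - [-0.1, 3.6, 0]
    - [0, 3.6, 0]
    - [0, 0, 2.7]
    - [0, 0, 2.7]
    - [0, 0, 2]
    - [0, 0, 0]
  gripper: [4, 4, 4, 4, 4, 4, 4, 4, 4, 4, 4, 4]

```text
time_s: 7.6
tool_pos: [0.6202, -0.29, 0.0587]
tool_rot: [-179.8, 0.4, 2.7]
force: [-0.5, 0.7, -1.0]
grip_width: 0.048
grasp_force: 12.0
```

>>> drive_tool:
  angular:
    - [0, 0, 0]
    - [0, 0, 0]
    - [0, 0, 0]
    - [0, 0, 0]
  delta_pos:
    - [0, 0, 0.3]
    - [0, 0, 0.2]
    - [0, 0, 0.05]
    - [0, 0, 0]
  gripper: [4, 4, 4, 4]

```text
time_s: 8.0
tool_pos: [0.6232, -0.2916, 0.058]
tool_rot: [180.0, -0.1, 2.7]
force: [-0.5, 0.0, -0.5]
grip_width: 0.048
grasp_force: 12.0
```

>>> drive_tool:
  angular:
    - [0, 0, 0]
    - [0, 0, 0]
    - [0, 0, 0]
    - [0, 0, 0]
  delta_pos:
    - [0, 0, 0.2]
    - [0, 0, 0.15]
    - [0, 0, 0]
    - [0, 0, 0]
  gripper: [4, 4, 4, 4]

```text
time_s: 8.4
tool_pos: [0.6226, -0.2914, 0.0535]
tool_rot: [-180.0, 0.0, 2.7]
force: [0.6, -0.0, -1.3]
grip_width: 0.0481
grasp_force: 12.0
```

Run:
```python
from h import *
plan([(622.5,-291.5,140,2.7),(472,-132,140,9.7),(472,-132,33,9.7)],start=(622.5,-291.5,53,2.7),step=4)
```

```text
12
A [[0, 0, -0.0], [0, 0, -0.0], [0, 0, -0.0], [0, 0, -0.02], [0, 0, -0.02], [0, 0, -0.021], [0, 0, -0.02], [0, 0, -0.021], [0, 0, -0.02], [0, 0, -0.0], [0, 0, -0.0], [0, 0, -0.0]]
D [[0.0, 0.0, -2.9], [0.0, 0.0, -2.9], [0.0, 0.0, -2.9], [-2.38, -2.77, -0.0], [-2.32, -2.82, -0.0], [-2.27, -2.87, -0.0], [-2.21, -2.91, -0.0], [-2.15, -2.96, -0.0], [-2.08, -3.0, -0.0], [-0.0, -0.0, 3.57], [-0.0, -0.0, 3.57], [-0.0, -0.0, 3.56]]
```

>>> drive_tool:
  angular:
    - [0, 0, 0]
    - [0, 0, 0]
    - [0, 0, 0]
    - [0, 0, 0]
    - [0, 0, 0]
    - [0, 0, 0]
  delta_pos:
    - [0, 0, 0.05]
    - [0, 0, 0]
    - [0, 0, 0]
    - [0, 0, 0]
    - [0, 0, 0]
    - [0, 0, 0]
  gripper: [4, 4.8, 5.2, 6, 8.7, 8.7]

```text
time_s: 9.0
tool_pos: [0.6228, -0.2915, 0.0532]
tool_rot: [180.0, -0.0, 2.7]
force: [-0.6, 0.4, -0.6]
grip_width: 0.0683
grasp_force: 0.0
```

Rising, then moving above the big cup and checking with the wrist camera before going down.

>>> drive_tool:
  angular:
    - [0, 0, 0]
    - [0, 0, 0]
    - [0, 0, 0]
    - [0, 0, -0.02]
    - [0, 0, -0.02]
    - [0, 0, -0.02]
    - [0, 0, -0.02]
    - [0, 0, -0.02]
    - [0, 0, -0.02]
    - [0, 0, 0]
    - [0, 0, 0]
  delta_pos:
    - [0, 0, -1.5]
    - [0, 0, -3.6]
    - [0, 0, -3.6]
    - [-2.4, -2.8, 0]
    - [-2.3, -2.8, 0]
    - [-2.3, -2.9, 0]
    - [-2.2, -2.9, 0]
    - [-2.1, -3, 0]
    - [-2.1, -3, 0]
    - [0, 0, 0]
    - [0, 0, 0]
  gripper: [8.7, 8.7, 8.7, 8.7, 8.7, 8.7, 8.7, 8.7, 8.7, 8.7, 8.7]

```text
time_s: 10.1
tool_pos: [0.4727, -0.1309, 0.1413]
tool_rot: [-179.9, -0.2, 9.7]
force: [-0.2, -0.3, -1.3]
grip_width: 0.0868
grasp_force: 0.0
```

Run:
```python
from h import *
o=telemetry.get_obs();print(o["tool_pos"],o["tool_rot"],o["qpos"].round(1))
p=eyes.read_camera("wrist");save(p,'w2');
for n,g in dict(big_cup_mid=(.473,-.133),tin_mid=(.542,-.12)).items():
    for r in models.cut_out(p,n)[:1]: print(n,r["p"],r["centre"],fit([(p,r["pixels"])],SH[n],g))
```

```text
[ 0.47266357 -0.13087602  0.14127492] [-1.79940542e+02 -1.73303615e-01  9.66731795e+00] [-30.7   2.7  44.7 113.6  -2.2  64.3 -65.4]
big_cup_mid 0.97 [317.8, 209.5] (array([ 472.2, -132.3]), np.float64(0.958))
tin_mid 0.78 [316.8, 104.4] (array([ 541.9, -119.2]), np.float64(0.972))
```

View pics/w2.png

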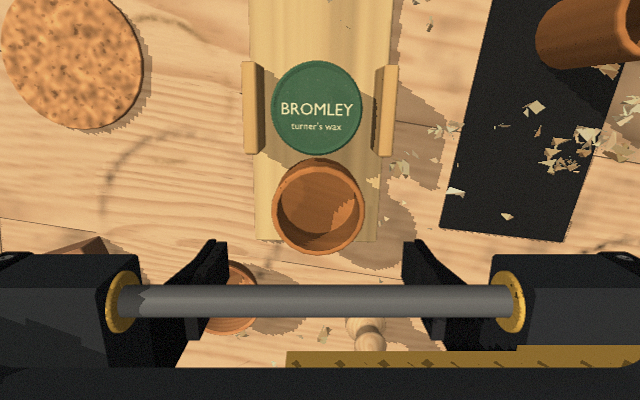

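The wrist view shows the big cup at (318,210), centred between the open fingers, with the tin behind it at (317,105). The finial at (370,330) stays clear behind. Now I'll descend and grip.

>>> drive_tool:
  angular:
    - [0, 0, 0]
    - [0, 0, 0]
    - [0, 0, 0]
    - [0, 0, 0]
    - [0, 0, 0]
    - [0, 0, 0]
    - [0, 0, 0]
    - [0, 0, 0]
    - [0, 0, 0]
    - [0, 0, 0]
  delta_pos:
    - [0, 0.1, 3]
    - [0, 0, 3]
    - [0, 0, 2.5]
    - [0, 0, 2.3]
    - [0, 0, 0]
    - [0, 0, 0]
    - [0, 0, 0]
    - [0, 0, 0]
    - [0, 0, 0]
    - [0, 0, 0]
  gripper: [8.7, 8.7, 8.7, 8.7, 8.7, 6, 6, 6, 6, 6]
  squeeze: 12

```text
time_s: 11.25
tool_pos: [0.4734, -0.1324, 0.0332]
tool_rot: [180.0, -0.1, 9.6]
force: [-0.6, -0.7, 5.0]
grip_width: 0.066
grasp_force: 12.0
```

Run:
```python
from h import *
o=telemetry.get_obs();print(o["tool_pos"],o["tool_rot"],o["grip_width"],o["force"])
plan([(472,-132.5,123,9.7),(519,-293,123,2.5),(519,-293,29,2.5)],start=(472,-132.5,33,9.7),step=3.5)
```

```text
[ 0.47341449 -0.13242874  0.03318049] [ 1.79984191e+02 -1.37004422e-01  9.61865464e+00] 0.06601598293724818 [-0.55785647 -0.68284605  5.02231457]
11
A [[0, 0, -0.0], [0, 0, -0.0], [0, 0, -0.0], [0, 0, 0.025], [0, 0, 0.025], [0, 0, 0.025], [0, 0, 0.025], [0, 0, 0.026], [0, 0, -0.0], [0, 0, -0.0], [0, 0, -0.0]]
D [[0.0, 0.0, -3.0], [0.0, 0.0, -3.0], [0.0, 0.0, -3.0], [0.39, 3.32, -0.0], [0.47, 3.31, -0.0], [0.55, 3.3, -0.0], [0.63, 3.29, -0.0], [0.71, 3.27, -0.0], [0.0, -0.0, 3.13], [0.0, -0.0, 3.14], [0.0, -0.0, 3.13]]
```

Run:
```python
from h import *
p=eyes.read_camera("wrist");save(p,'w3')
q=eyes.read_camera("scene");cv2.imwrite('pics/s3.png',cv2.resize(q["pixels"][130:310,220:460,::-1],None,fx=3,fy=3,interpolation=cv2.INTER_CUBIC))
for n,g in dict(big_cup_mid=(.473,-.133),tin_mid=(.542,-.12)).items():
    for r in models.cut_out(p,n)[:1]: print(n,r["p"],r["centre"],fit([(p,r["pixels"])],SH[n],g))
```

```text
big_cup_mid 0.62 [315.8, 262.7] (array([ 471.8, -131.8]), np.float64(0.696))
tin_mid 0.61 [313.0, 113.9] (array([ 541.6, -119.3]), np.float64(0.966))
```

View pics/w3.png

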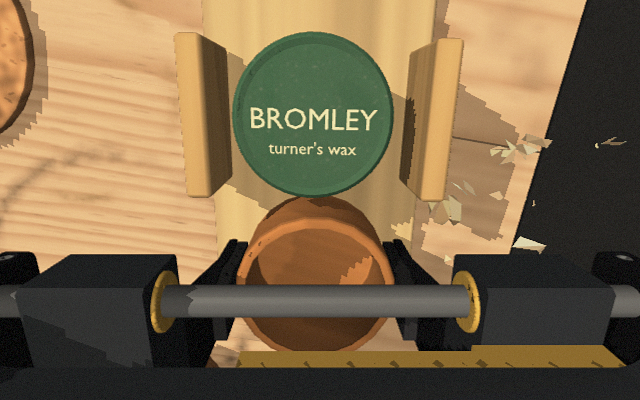

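View pics/s3.png

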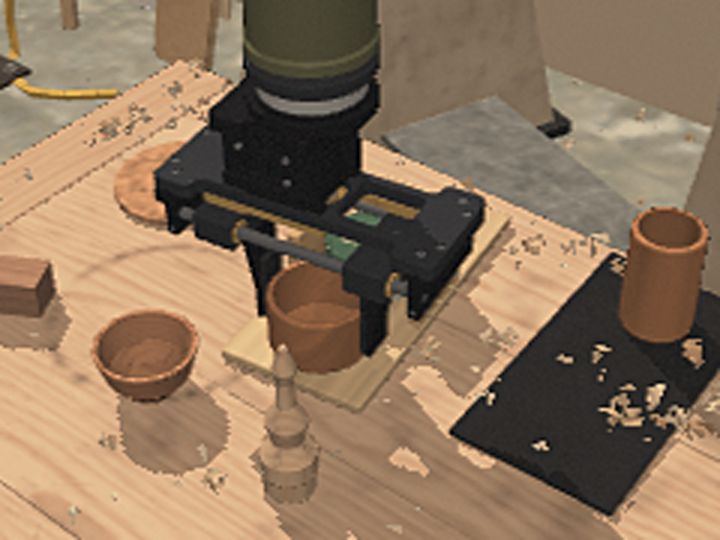

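Run:
```python
from h import *
out=[]
for c in("wrist","scene"):
    p=eyes.read_camera(c);im=p["pixels"][:,:,::-1].copy()
    S=3;im=cv2.resize(im,None,fx=S,fy=S,interpolation=cv2.INTER_CUBIC)
    for z in(.008,.05):
        q=np.array([proj(p,w) for w in cyl(.034,z,z)[:40]+[.4725,-.1323,0]])*S+1
        cv2.polylines(im,[q.astype(np.int32)],True,(255,0,0),1)
    a=proj(p,(.4725,-.1323,.03))*S; x,y=int(a[0]),int(a[1]);h=280 if c=="wrist" else 130
    k=im[max(0,y-h):y+h,x-h:x+h];out.append(cv2.resize(k,(400,int(400*k.shape[0]/k.shape[1]))))
H=max(k.shape[0] for k in out)
cv2.imwrite('pics/ov.png',np.hstack([cv2.copyMakeBorder(k,0,H-k.shape[0],0,0,cv2.BORDER_CONSTANT) for k in out]))
```

```text
(no output)
```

View pics/ov.png

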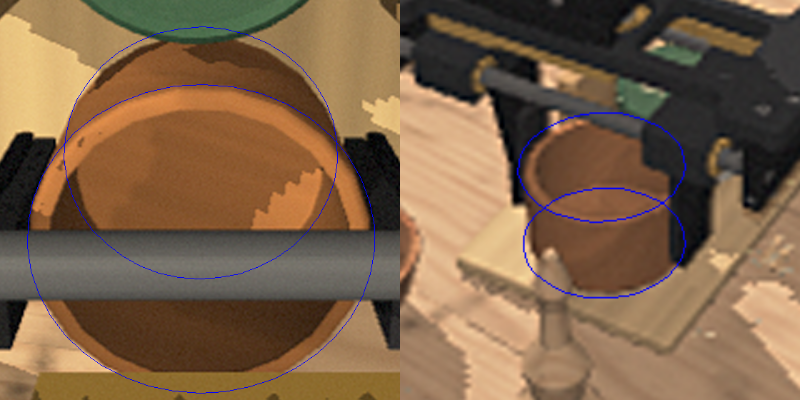

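The overlay shows the cup upright and slightly narrower than the model, so the 66 mm width is real. I'll carry it to the mat.

>>> drive_tool:
  angular:
    - [0, 0, 0]
    - [0, 0, 0]
    - [0, 0, 0]
    - [0, 0, 0]
    - [0, 0, 0.025]
    - [0, 0, 0.025]
    - [0, 0, 0.025]
    - [0, 0, 0.025]
    - [0, 0, 0.025]
    - [0, 0, 0]
    - [0, 0, 0]
    - [0, 0, 0]
    - [0, 0, 0]
    - [0, 0, 0]
    - [0, 0, 0]
  delta_pos:
    - [0, 0, -1]
    - [0, 0, -2]
    - [0, 0, -3]
    - [0, 0, -3]
    - [0.4, 3.3, 0]
    - [0.5, 3.3, 0]
    - [0.5, 3.3, 0]
    - [0.6, 3.3, 0]
    - [0.7, 3.3, 0]
    - [0, 0, 3]
    - [0, 0, 3]
    - [0, 0, 2.5]
    - [0, 0, 0.5]
    - [0, 0, 0.3]
    - [0, 0, 0]
  gripper: [6, 6, 6, 6, 6, 6, 6, 6, 6, 6, 6, 6, 6, 6, 6]

```text
time_s: 13.05
tool_pos: [0.5191, -0.2933, 0.0301]
tool_rot: [180.0, -0.1, 2.5]
force: [0.2, 0.3, -0.4]
grip_width: 0.066
grasp_force: 12.0
```

>>> drive_tool:
  angular:
    - [0, 0, 0]
    - [0, 0, 0]
    - [0, 0, 0]
    - [0, 0, 0]
    - [0, 0, 0]
    - [0, 0, 0]
    - [0, 0, 0]
    - [0, 0, 0]
    - [0, 0, 0]
  delta_pos:
    - [0, 0, 0.1]
    - [0, 0, 0]
    - [0, 0, 0]
    - [0, 0, 0]
    - [0, 0, 0]
    - [0, 0, -1.5]
    - [0, 0, -3]
    - [0, 0, -3.5]
    - [0, 0, -3]
  gripper: [6, 6, 6.6, 7, 8.7, 8.7, 8.7, 8.7, 8.7]

```text
time_s: 13.95
tool_pos: [0.5185, -0.2935, 0.1406]
tool_rot: [180.0, -0.1, 2.4]
force: [0.3, 0.0, -0.2]
grip_width: 0.0865
grasp_force: 0.0
```

Run:
```python
from h import *
o=telemetry.get_obs();print(o["tool_pos"],o["tool_rot"],o["grip_width"],o["qpos"].round(0))
plan([(542,-119.5,140,99.5)],step=3.5)
```

```text
[ 0.51853954 -0.29352679  0.14060216] [ 1.79966044e+02 -6.16255354e-02  2.40954657e+00] 0.08648939841762156 [-14.  21.  50. 100. -17.  68. -47.]
13
A [[0, 0, -0.13], [0, 0, -0.13], [0, 0, -0.13], [0, 0, -0.13], [0, 0, -0.131], [0, 0, -0.13], [0, 0, -0.131], [0, 0, -0.13], [0, 0, -0.131], [0, 0, -0.13], [0, 0, -0.131], [0, 0, -0.13], [0, 0, -0.131]]
D [[0.24, -1.33, 0.0], [0.41, -1.29, 0.01], [0.57, -1.22, 0.0], [0.72, -1.14, 0.01], [0.87, -1.04, 0.0], [0.99, -0.91, 0.01], [1.1, -0.78, 0.0], [1.2, -0.63, 0.01], [1.27, -0.47, 0.0], [1.32, -0.3, 0.01], [1.34, -0.12, 0.0], [1.35, 0.05, 0.01], [1.33, 0.23, 0.0]]
```

>>> drive_tool:
  angular:
    - [0, 0, -0.13]
    - [0, 0, -0.13]
    - [0, 0, -0.13]
    - [0, 0, -0.13]
    - [0, 0, -0.13]
    - [0, 0, -0.13]
    - [0, 0, -0.13]
    - [0, 0, -0.13]
    - [0, 0, -0.13]
    - [0, 0, -0.13]
    - [0, 0, -0.13]
    - [0, 0, -0.13]
    - [0, 0, -0.13]
    - [0, 0, 0]
    - [0, 0, 0]
  delta_pos:
    - [0.2, -1.3, 0]
    - [0.4, -1.3, 0]
    - [0.6, -1.2, 0]
    - [0.7, -1.1, 0]
    - [0.9, -1, 0]
    - [1, -0.9, 0]
    - [1.1, -0.8, 0]
    - [1.2, -0.6, 0]
    - [1.3, -0.5, 0]
    - [1.3, -0.3, 0]
    - [1.3, -0.1, 0]
    - [1.4, 0.1, 0]
    - [1.3, 0.2, 0]
    - [0, 0, 0]
    - [0, 0, 0]
  gripper: [8.7, 8.7, 8.7, 8.7, 8.7, 8.7, 8.7, 8.7, 8.7, 8.7, 8.7, 8.7, 8.7, 8.7, 8.7]

```text
time_s: 15.45
tool_pos: [0.5428, -0.1207, 0.1387]
tool_rot: [180.0, 0.0, 99.1]
force: [0.2, 0.3, -0.9]
grip_width: 0.087
grasp_force: 0.0
```

Run:
```python
from h import *
o=telemetry.get_obs();print(o["tool_pos"],o["tool_rot"],o["qpos"].round(0))
p=eyes.read_camera("wrist");save(p,'w4')
for n,g in dict(rack=(.542,-.12),tin_mid=(.542,-.12)).items():
    for r in models.cut_out(p,n)[:1]:
        m=r["pixels"]
        if n=='rack': m=m|models.cut_out(p,"tin_mid")[0]["pixels"]
        print(n,r["p"],r["centre"],fit([(p,m)],SH[n]+(SH["tin_mid"] if n=='rack' else []),g,.165 if n=='rack' else None))
```

```text
[ 0.54284603 -0.12072243  0.13870625] [1.79964674e+02 3.34883177e-02 9.91054789e+01] [-18.  12.  31. 105.  -7.  65.  25.]
rack 0.69 [294.3, 166.4] (array([ 541.6, -121.1,   85.5]), np.float64(0.955))
tin_mid 0.91 [313.8, 204.1] (array([ 541.5, -119.4]), np.float64(0.925))
```

View pics/w4.png

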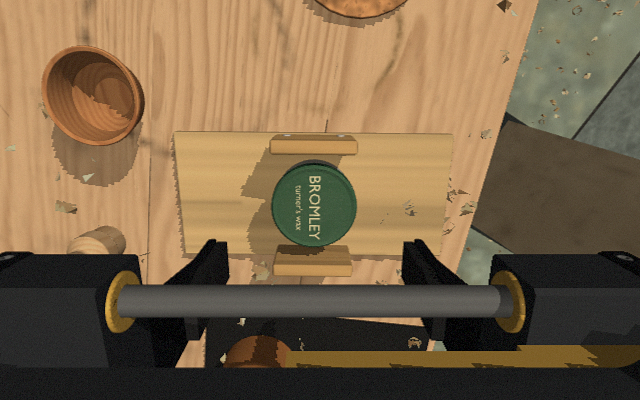

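The tin at (314,204) sits between the fingers, whose tips pass outside the fence ends at columns 270–357. Descending and gripping.

>>> drive_tool:
  angular:
    - [0, 0, 0]
    - [0, 0, 0]
    - [0, 0, 0]
    - [0, 0, 0]
    - [0, 0, 0]
    - [0, 0, 0]
    - [0, 0, 0]
    - [0, 0, 0]
    - [0, 0, 0]
    - [0, 0, 0]
    - [0, 0, 0]
  delta_pos:
    - [0.1, -0.1, 3]
    - [0, 0, 3]
    - [0, 0, 2.5]
    - [0, 0, 1.5]
    - [0, 0, 1]
    - [0, 0, 0]
    - [0, 0, 0]
    - [0, 0, 0]
    - [0, 0, 0]
    - [0, 0, 0]
    - [0, 0, 0]
  gripper: [8.7, 8.7, 8.7, 8.7, 8.7, 8.7, 5.5, 5.5, 5.5, 5.5, 5.5]
  squeeze: 18

```text
time_s: 16.75
tool_pos: [0.5421, -0.1193, 0.0287]
tool_rot: [179.9, -0.0, 99.3]
force: [-0.9, -0.3, 3.0]
grip_width: 0.0622
grasp_force: 18.0
```

Run:
```python
from h import *
o=telemetry.get_obs();print(o["tool_pos"],o["tool_rot"],o["grip_width"],o["force"])
plan([(541.6,-119.5,129,99.1),(546,64,129,99.1)],start=(541.6,-119.5,28,99.1),step=3.7)
```

```text
[ 0.54213776 -0.11925822  0.02874946] [ 1.79933250e+02 -3.49720885e-04  9.92848172e+01] 0.06215403833021272 [-0.89755032 -0.32875193  2.96566341]
8
A [[0, 0, -0.0], [0, 0, -0.0], [0, 0, -0.0], [0, 0, -0.0], [0, 0, -0.0], [0, 0, -0.0], [0, 0, -0.0], [0, 0, -0.0]]
D [[0.0, 0.0, -3.37], [0.0, 0.0, -3.36], [0.0, 0.0, -3.37], [3.61, 0.67, -0.0], [3.61, 0.67, -0.0], [3.61, 0.67, -0.0], [3.61, 0.66, -0.0], [3.61, 0.67, -0.0]]
```

>>> drive_tool:
  angular:
    - [0, 0, 0]
    - [0, 0, 0]
    - [0, 0, 0]
    - [0, 0, 0]
    - [0, 0, 0]
    - [0, 0, 0]
    - [0, 0, 0]
    - [0, 0, 0]
  delta_pos:
    - [0, 0, -1]
    - [0, 0, -3]
    - [0, 0, -3]
    - [0, 0, -3]
    - [3.6, 0.7, 0]
    - [3.6, 0.7, 0]
    - [3.6, 0.7, 0]
    - [0, 0, 0]
  gripper: [5.5, 5.5, 5.5, 5.5, 5.5, 5.5, 5.5, 5.5]

```text
time_s: 17.55
tool_pos: [0.5448, -0.0021, 0.1282]
tool_rot: [180.0, -0.2, 99.8]
force: [0.3, 0.1, -2.5]
grip_width: 0.0622
grasp_force: 18.0
```

Run:
```python
from h import *
o=telemetry.get_obs();print(o["tool_pos"],o["tool_rot"],o["grip_width"],o["force"])
for c in("wrist","top","scene"):
    p=eyes.read_camera(c);r=models.cut_out(p,"cork_pad")[:1]
    for r in r: print(c,r["p"],r["centre"],fit([(p,r["pixels"])],SH["cork_pad"],(.547,.065)))
```

```text
[ 0.54478407 -0.00212991  0.12821009] [179.98636806  -0.2115763   99.78651311] 0.06216107349529041 [ 0.29059434  0.05068852 -2.54780473]
wrist 0.76 [331.2, 108.0] (array([546.1,  66.9]), np.float64(0.978))
top 0.65 [381.1, 143.1] (array([547.,  65.]), np.float64(-0.0))
scene 0.57 [280.0, 190.4] (array([550.3,  66. ]), np.float64(0.919))
```

Run:
```python
from h import *
o=telemetry.get_obs();print(o["tool_pos"],o["tool_rot"],o["joint_velocities"].round(2))
plan([(546,66.5,129,99.5)],step=3.7)
```

```text
[ 0.54487012 -0.01089945  0.12819239] [-1.79999324e+02  2.61268093e-02  9.91455900e+01] [ 0.16  0.16 -0.17  0.03 -0.12  0.01 -0.03]
3
A [[0, 0, -0.002], [0, 0, -0.002], [0, 0, -0.002]]
D [[2.54, 0.45, -0.03], [2.54, 0.45, -0.03], [2.54, 0.46, -0.02]]
```

>>> drive_tool:
  angular:
    - [0, 0, 0]
    - [0, 0, 0]
    - [0, 0, 0]
    - [0, 0, 0]
    - [0, 0, 0]
    - [0, 0, 0]
    - [0, 0, 0]
    - [0, 0, 0]
    - [0, 0, 0]
  delta_pos:
    - [2.5, 0.5, 0]
    - [2.5, 0.4, 0]
    - [1.6, 0.3, 0]
    - [0.9, 0.1, 0]
    - [0, 0, 0]
    - [0, 0, 3]
    - [0, 0, 3]
    - [0, 0, 2]
    - [0, 0, 0]
  gripper: [5.5, 5.5, 5.5, 5.5, 5.5, 5.5, 5.5, 5.5, 5.5]

```text
time_s: 18.75
tool_pos: [0.5431, 0.0644, 0.0452]
tool_rot: [-179.6, 0.1, 99.1]
force: [-1.5, -0.7, -1.7]
grip_width: 0.0619
grasp_force: 18.0
```

Run:
```python
from h import *
for c in("wrist","scene"):
    p=eyes.read_camera(c);r=models.cut_out(p,"cork_pad")[:1]
    t=models.cut_out(p,"tin_mid")[:1]
    for r in r:
        m=r["pixels"]|(t[0]["pixels"] if t else 0)
        tz=cyl(.0315,.026,.061)
        print(c,fit([(p,m)],SH["cork_pad"],(.547,.065)), fit([(p,t[0]["pixels"])],[tz],(.546,.066)) if t else '')
o=telemetry.get_obs();print(o["tool_pos"],o["tool_rot"])
```

```text
wrist (array([546.3,  66.9]), np.float64(0.73)) (array([543.1,  64.8]), np.float64(0.673))
scene (array([551.1,  66.5]), np.float64(0.704)) (array([556. ,  63.8]), np.float64(0.636))
[0.54688895 0.06672251 0.04958543] [ 1.79842549e+02 -1.92087721e-02  9.92599745e+01]
```

>>> drive_tool:
  angular:
    - [0, 0, 0]
    - [0, 0, 0]
    - [0, 0, 0]
    - [0, 0, 0]
    - [0, 0, 0]
  delta_pos:
    - [0, -0.05, 1]
    - [0, 0, 0.8]
    - [0, 0, 0.4]
    - [0, 0, 0]
    - [0, 0, 0]
  gripper: [5.5, 5.5, 5.5, 5.5, 5.5]

```text
time_s: 19.55
tool_pos: [0.5445, 0.0668, 0.0263]
tool_rot: [-179.9, -0.0, 99.3]
force: [-3.7, -0.7, 6.6]
grip_width: 0.0618
grasp_force: 18.0
```

>>> drive_tool:
  angular:
    - [0, 0, 0]
    - [0, 0, 0]
    - [0, 0, 0]
    - [0, 0, 0]
    - [0, 0, 0]
    - [0, 0, 0]
    - [0, 0, 0]
    - [0, 0, 0]
    - [0, 0, 0]
  delta_pos:
    - [0, 0, 0]
    - [0, 0, 0]
    - [0, 0, 0]
    - [0, 0, 0]
    - [0, 0, -1]
    - [0, 0, -3]
    - [0, 0, -3]
    - [0, 0, -3]
    - [0, 0, 0]
  gripper: [6.3, 7, 8.7, 8.7, 8.7, 8.7, 8.7, 8.7, 8.7]

```text
time_s: 20.45
tool_pos: [0.5486, 0.0671, 0.1313]
tool_rot: [179.5, -0.1, 99.3]
force: [0.6, -0.2, -0.3]
grip_width: 0.087
grasp_force: 0.0
```

>>> drive_tool:
  angular:
    - [0, 0, 0]
    - [0, 0, 0]
    - [0, 0, 0]
  delta_pos:
    - [-3.5, -0.6, -1]
    - [-3, -0.5, 0]
    - [0, 0, 0]
  gripper: [8.7, 8.7, 8.7]

```text
time_s: 20.75
tool_pos: [0.5447, -0.0048, 0.1365]
tool_rot: [180.0, 0.1, 98.9]
force: [-0.2, -0.1, -0.6]
grip_width: 0.0871
grasp_force: 0.0
```

Run:
```python
from h import *
p=eyes.read_camera("wrist")
p=eyes.read_camera("wrist");save(p,'w5')
t=models.cut_out(p,"tin_mid")[0]["pixels"];r=models.cut_out(p,"cork_pad")[0]["pixels"]
print(fit([(p,t)],[cyl(.0315,.006,.041)],(.546,.066)),fit([(p,r|t)],SH["cork_pad"]+[cyl(.0315,.006,.041)],(.546,.066)))
q=eyes.read_camera("top")
for n in("big_cup_mid","small_cup_mid"):
  for r in models.cut_out(q,n)[:2]: print(n,r["p"],r["centre"],ray(q,r["centre"],.03))
o=telemetry.get_obs();print(o["tool_pos"],o["tool_rot"])
plan([(520,-293,150,2.5)],step=3.7)
```

```text
(array([544.5,  66.6]), np.float64(0.977)) (array([546.1,  66.9]), np.float64(0.968))
big_cup_mid 0.96 [379.2, 187.1] [ 0.520995   -0.28893989  0.03      ]
small_cup_mid 0.72 [382.3, 142.4] [ 0.62547978 -0.29801763  0.03      ]
[0.54472178 0.00214844 0.13578516] [-1.79976817e+02 -1.80309385e-02  9.94029245e+01]
13
A [[0, 0, 0.13], [0, 0, 0.13], [0, 0, 0.13], [0, 0, 0.13], [0, 0, 0.13], [0, 0, 0.13], [0, 0, 0.13], [0, 0, 0.13], [0, 0, 0.13], [0, 0, 0.13], [0, 0, 0.13], [0, 0, 0.131], [0, 0, 0.13]]
D [[-2.21, -0.56, -0.11], [-2.26, -0.27, -0.11], [-2.28, 0.03, -0.11], [-2.26, 0.32, -0.11], [-2.19, 0.61, -0.11], [-2.1, 0.89, -0.11], [-1.96, 1.16, -0.11], [-1.8, 1.4, -0.11], [-1.6, 1.62, -0.11], [-1.37, 1.82, -0.11], [-1.13, 1.98, -0.11], [-0.86, 2.11, -0.11], [-0.58, 2.2, -0.1]]
```

View pics/w5.png

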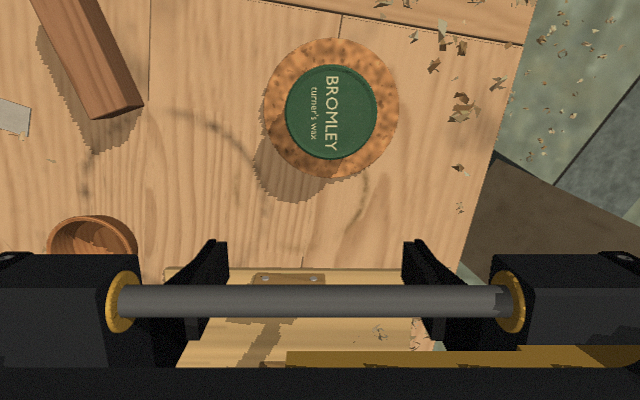

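The tin at (331,112) sits flat, 1.6 mm off the pad centre. Next is the big cup.

>>> drive_tool:
  angular:
    - [0, 0, 0.13]
    - [0, 0, 0.13]
    - [0, 0, 0.13]
    - [0, 0, 0.13]
    - [0, 0, 0.13]
    - [0, 0, 0.13]
    - [0, 0, 0.13]
    - [0, 0, 0.13]
    - [0, 0, 0.13]
    - [0, 0, 0.13]
    - [0, 0, 0.13]
    - [0, 0, 0.13]
    - [0, 0, 0.13]
    - [0, 0, 0]
    - [0, 0, 0]
    - [0, 0, 0]
  delta_pos:
    - [-2.2, -0.6, -0.1]
    - [-2.3, -0.3, -0.1]
    - [-2.3, 0, -0.1]
    - [-2.3, 0.3, -0.1]
    - [-2.2, 0.6, -0.1]
    - [-2.1, 0.9, -0.1]
    - [-2, 1.2, -0.1]
    - [-1.8, 1.4, -0.1]
    - [-1.6, 1.6, -0.1]
    - [-1.4, 1.8, -0.1]
    - [-1.1, 2, -0.1]
    - [-0.9, 2.1, -0.1]
    - [-0.6, 2.2, -0.1]
    - [0, 0, 0]
    - [0, 0, 0]
    - [0, 0, 0]
  gripper: [8.7, 8.7, 8.7, 8.7, 8.7, 8.7, 8.7, 8.7, 8.7, 8.7, 8.7, 8.7, 8.7, 8.7, 8.7, 8.7]

```text
time_s: 22.7
tool_pos: [0.5182, -0.294, 0.1487]
tool_rot: [-179.9, 0.0, 2.7]
force: [-0.2, -0.6, 0.1]
grip_width: 0.087
grasp_force: 0.0
```

Run:
```python
from h import *
p=eyes.read_camera("wrist");save(p,'w6')
for n,s,g in(("big_cup_mid",cyl(.033,.004,.046),(.52,-.293)),("small_cup_mid",cyl(.024,.004,.082),(.623,-.29))):
    for r in models.cut_out(p,n)[:1]: print(n,r["p"],r["centre"],fit([(p,r["pixels"])],[s],g))
o=telemetry.get_obs();print(o["tool_pos"],o["tool_rot"],o["qpos"].round(0))
```

```text
big_cup_mid 0.76 [312.4, 203.1] (array([ 518.6, -292.4]), np.float64(0.973))
small_cup_mid 0.87 [317.3, 43.8] (array([ 623.2, -290.5]), np.float64(0.966))
[ 0.51803595 -0.29437223  0.14892197] [-1.79949049e+02 -9.96824051e-03  2.60526732e+00] [-13.  20.  48.  99. -16.  68. -48.]
```

>>> drive_tool:
  angular:
    - [0, 0, 0]
    - [0, 0, 0]
    - [0, 0, 0]
    - [0, 0, 0]
    - [0, 0, 0]
    - [0, 0, 0]
    - [0, 0, 0]
    - [0, 0, 0]
    - [0, 0, 0]
    - [0, 0, 0]
    - [0, 0, 0]
    - [0, 0, 0]
    - [0, 0, 0]
  delta_pos:
    - [0, -0.1, 3.5]
    - [0, 0, 3.5]
    - [0, 0, 3]
    - [0, 0, 1.9]
    - [0, 0, 0]
    - [0, 0, 0]
    - [0, 0, 0]
    - [0, 0, 0]
    - [0, 0, 0]
    - [0, 0, 0]
    - [0, 0, 0]
    - [0, 0, 0]
    - [0, 0, 0]
  gripper: [8.7, 8.7, 8.7, 8.7, 8.7, 8.7, 6, 6, 6, 6, 6, 6, 6]
  squeeze: 12

```text
time_s: 24.15
tool_pos: [0.518, -0.2946, 0.0308]
tool_rot: [-180.0, -0.1, 2.5]
force: [-1.4, 2.5, 5.4]
grip_width: 0.0663
grasp_force: 12.0
```

Run:
```python
from h import *
o=telemetry.get_obs();print(o["tool_pos"],o["tool_rot"],o["grip_width"],o["force"])
c=[*(o["tool_pos"]*1000),o["tool_rot"][2]];z=c[2]+100
plan([(541.8,-120.3,z,99)],start=(c[0],c[1],z,c[3]),step=3.7)
```

```text
[ 0.51802162 -0.29464454  0.03084962] [-1.79974145e+02 -6.08431254e-02  2.46577329e+00] 0.066297595720023 [-1.43828517  2.50766209  5.44175486]
13
A [[0, 0, -0.13], [0, 0, -0.13], [0, 0, -0.13], [0, 0, -0.129], [0, 0, -0.13], [0, 0, -0.129], [0, 0, -0.13], [0, 0, -0.129], [0, 0, -0.13], [0, 0, -0.129], [0, 0, -0.13], [0, 0, -0.129], [0, 0, -0.13]]
D [[0.24, -1.33, -0.0], [0.41, -1.29, -0.0], [0.57, -1.23, -0.0], [0.73, -1.14, -0.0], [0.87, -1.04, -0.0], [1.0, -0.91, -0.0], [1.11, -0.78, -0.0], [1.2, -0.63, -0.0], [1.27, -0.47, -0.0], [1.32, -0.3, -0.0], [1.34, -0.13, -0.0], [1.35, 0.04, -0.0], [1.34, 0.22, -0.0]]
```

>>> drive_tool:
  angular:
    - [0, 0, 0]
    - [0, 0, 0]
    - [0, 0, 0]
    - [0, 0, 0]
    - [0, 0, -0.13]
    - [0, 0, -0.13]
    - [0, 0, -0.13]
    - [0, 0, -0.13]
    - [0, 0, -0.13]
    - [0, 0, -0.13]
    - [0, 0, -0.13]
    - [0, 0, -0.13]
    - [0, 0, -0.13]
    - [0, 0, -0.13]
    - [0, 0, -0.13]
    - [0, 0, -0.13]
    - [0, 0, -0.13]
    - [0, 0, 0]
    - [0, 0, 0]
    - [0, 0, 0]
  delta_pos:
    - [0, 0, -1]
    - [0, 0, -3]
    - [0, 0, -3]
    - [0, 0, -3]
    - [0.2, -1.3, 0]
    - [0.4, -1.3, 0]
    - [0.6, -1.2, 0]
    - [0.7, -1.1, 0]
    - [0.9, -1, 0]
    - [1, -0.9, 0]
    - [1.1, -0.8, 0]
    - [1.2, -0.6, 0]
    - [1.3, -0.5, 0]
    - [1.3, -0.3, 0]
    - [1.3, -0.1, 0]
    - [1.4, 0, 0]
    - [1.3, 0.2, 0]
    - [0, 0, 0]
    - [0, 0, 0]
    - [0, 0, 0]
  gripper: [6, 6, 6, 6, 6, 6, 6, 6, 6, 6, 6, 6, 6, 6, 6, 6, 6, 6, 6, 6]

```text
time_s: 26.15
tool_pos: [0.5405, -0.1231, 0.1301]
tool_rot: [-180.0, 0.0, 99.1]
force: [-0.8, 0.0, -0.5]
grip_width: 0.0664
grasp_force: 12.0
```

Run:
```python
from h import *
p=eyes.read_camera("wrist");save(p,'w7')
o=telemetry.get_obs();print(o["tool_pos"],o["tool_rot"],o["force"])
r=models.cut_out(p,"big_cup_mid")[0]
for z in(.1,.104,.108): print(z,fit([(p,r["pixels"])],[cyl(.033,z,z+.042)],(.542,-.12)))
plan([(541.8,-120.3,o["tool_pos"][2]*1000,99)])
```

```text
[ 0.54049184 -0.12305214  0.13012312] [-1.79996091e+02  3.07655574e-02  9.90916604e+01] [-0.11732032  0.49299647 -0.957393  ]
0.1 (array([ 540.4, -123.2]), np.float64(0.716))
0.104 (array([ 540.1, -121.3]), np.float64(0.738))
0.108 (array([ 539.9, -119.4]), np.float64(0.715))
1
A [[0, 0, 0.002]]
D [[0.24, 0.16, -0.0]]
```

View pics/w7.png

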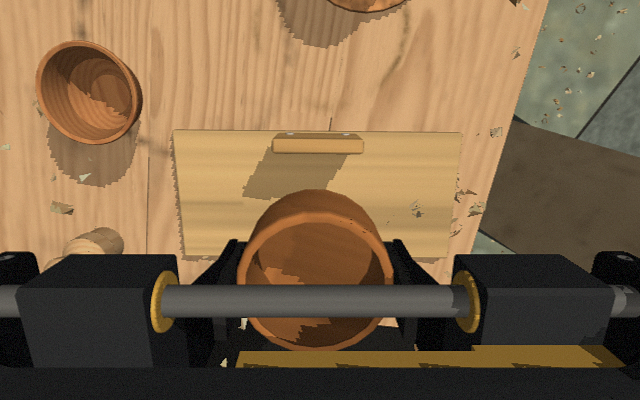

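The cup hangs upright between the fingers at (315,270), with the rack behind. Shifting 3 mm and lowering into the bay.

>>> drive_tool:
  angular:
    - [0, 0, 0]
    - [0, 0, 0]
    - [0, 0, 0]
    - [0, 0, 0]
    - [0, 0, 0]
    - [0, 0, 0]
    - [0, 0, 0]
    - [0, 0, 0]
    - [0, 0, 0]
  delta_pos:
    - [0.25, 0.15, 0]
    - [0, 0, 2]
    - [0, 0, 2]
    - [0, 0, 0]
    - [0, 0, 2]
    - [0, 0, 2]
    - [0, 0, 1]
    - [0, 0, 0]
    - [0, 0, 0]
  gripper: [6, 6, 6, 6, 6, 6, 6, 6, 6]

```text
time_s: 27.15
tool_pos: [0.5424, -0.1193, 0.0409]
tool_rot: [179.9, 0.0, 99.3]
force: [-0.8, -0.2, -1.3]
grip_width: 0.066
grasp_force: 12.0
```

>>> drive_tool:
  angular:
    - [0, 0, 0]
    - [0, 0, 0]
    - [0, 0, 0]
    - [0, 0, 0]
  delta_pos:
    - [0, 0, 0.3]
    - [0, 0, 0.2]
    - [0, 0, 0]
    - [0, 0, 0]
  gripper: [6, 6, 6, 6]

```text
time_s: 27.55
tool_pos: [0.5419, -0.1191, 0.0353]
tool_rot: [180.0, -0.0, 99.3]
force: [0.1, -0.2, -1.8]
grip_width: 0.0659
grasp_force: 12.0
```

>>> drive_tool:
  angular:
    - [0, 0, 0]
    - [0, 0, 0]
    - [0, 0, 0]
    - [0, 0, 0]
    - [0, 0, 0]
    - [0, 0, 0]
    - [0, 0, 0]
    - [0, 0, 0]
    - [0, 0, 0]
    - [0, 0, 0]
    - [0, 0, 0]
  delta_pos:
    - [0, 0, 0.1]
    - [0, 0, 0]
    - [0, 0, 0]
    - [0, 0, 0]
    - [0, 0, 0]
    - [0, 0, 0]
    - [0, 0, -1]
    - [0, 0, -3]
    - [0, 0, -3]
    - [0, 0, -3]
    - [0, 0, 0]
  gripper: [6, 6, 6.6, 7, 8.7, 8.7, 8.7, 8.7, 8.7, 8.7, 8.7]

```text
time_s: 28.65
tool_pos: [0.545, -0.1199, 0.1392]
tool_rot: [179.5, 0.1, 99.3]
force: [0.2, 0.3, 0.7]
grip_width: 0.0868
grasp_force: 0.0
```

>>> drive_tool:
  angular:
    - [0, 0, 0]
    - [0, 0, 0]
  delta_pos:
    - [0, 0, -1]
    - [0, 0, 0]
  gripper: [8.7, 8.7]

```text
time_s: 28.85
tool_pos: [0.5421, -0.1191, 0.1449]
tool_rot: [179.9, 0.0, 99.3]
force: [-0.1, -0.1, -0.5]
grip_width: 0.087
grasp_force: 0.0
```

Run:
```python
from h import *
eyes.read_camera("wrist")
p=eyes.read_camera("wrist");save(p,'w8')
r=models.cut_out(p,"big_cup_mid")[0];print(r["p"],r["centre"])
for R_ in(.033,.034): print(fit([(p,r["pixels"])],[cyl(R_,.008,.05)],(.542,-.12)))
k=models.cut_out(p,"rack")[0]; print(fit([(p,k["pixels"]|r["pixels"])],SH["rack"]+[cyl(.033,.008,.05)],(.542,-.12),.15))
o=telemetry.get_obs();print(o["tool_pos"],o["tool_rot"])
plan([(623,-290.5,150,2.5)],step=3.7)
```

```text
0.59 [315.5, 204.6]
(array([ 541.9, -117.9]), np.float64(0.971))
(array([ 541.8, -117.9]), np.float64(0.961))
(array([ 541.4, -120.9,   83.9]), np.float64(0.967))
[ 0.54119167 -0.11893449  0.14310236] [-1.79899864e+02 -1.97157661e-02  9.92870883e+01]
13
A [[0, 0, 0.13], [0, 0, 0.13], [0, 0, 0.13], [0, 0, 0.13], [0, 0, 0.13], [0, 0, 0.13], [0, 0, 0.13], [0, 0, 0.13], [0, 0, 0.13], [0, 0, 0.13], [0, 0, 0.13], [0, 0, 0.13], [0, 0, 0.129]]
D [[-1.4, 0.41, -0.05], [-1.34, 0.59, -0.05], [-1.25, 0.75, -0.05], [-1.14, 0.91, -0.05], [-1.02, 1.05, -0.05], [-0.87, 1.18, -0.05], [-0.71, 1.28, -0.06], [-0.54, 1.36, -0.05], [-0.36, 1.42, -0.06], [-0.17, 1.45, -0.05], [0.02, 1.46, -0.06], [0.2, 1.45, -0.05], [0.39, 1.41, -0.06]]
```

View pics/w8.png

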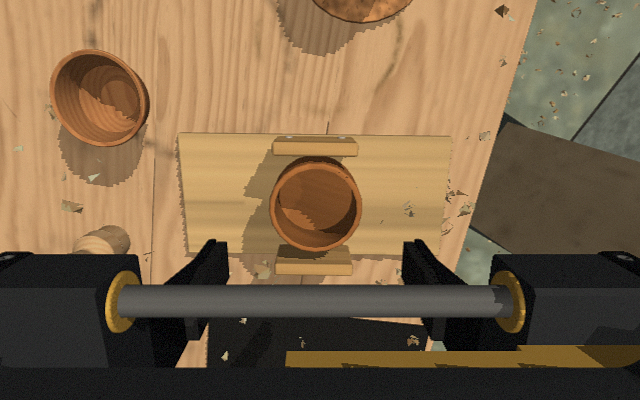

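The big cup stands upright in the bay at (316,204), within 2–3 mm of the middle. Next I'll fetch the small cup.

>>> drive_tool:
  angular:
    - [0, 0, 0.13]
    - [0, 0, 0.13]
    - [0, 0, 0.13]
    - [0, 0, 0.13]
    - [0, 0, 0.13]
    - [0, 0, 0.13]
    - [0, 0, 0.13]
    - [0, 0, 0.13]
    - [0, 0, 0.13]
    - [0, 0, 0.13]
    - [0, 0, 0.13]
    - [0, 0, 0.13]
    - [0, 0, 0.13]
    - [0, 0, 0]
    - [0, 0, 0]
    - [0, 0, 0]
  delta_pos:
    - [-1.4, 0.4, 0]
    - [-1.3, 0.6, 0]
    - [-1.3, 0.8, 0]
    - [-1.1, 0.9, 0]
    - [-1, 1, 0]
    - [-0.9, 1.2, 0]
    - [-0.7, 1.3, 0]
    - [-0.5, 1.4, 0]
    - [-0.4, 1.4, 0]
    - [-0.2, 1.4, 0]
    - [0, 1.5, 0]
    - [0.2, 1.4, 0]
    - [0.4, 1.4, 0]
    - [0, 0, 0]
    - [0, 0, 0]
    - [0, 0, 0]
  gripper: [8.7, 8.7, 8.7, 8.7, 8.7, 8.7, 8.7, 8.7, 8.7, 8.7, 8.7, 8.7, 8.7, 8.7, 8.7, 8.7]

```text
time_s: 30.65
tool_pos: [0.6232, -0.2891, 0.1435]
tool_rot: [-179.9, 0.0, 2.6]
force: [0.3, -0.1, -0.4]
grip_width: 0.0871
grasp_force: 0.0
```

Run:
```python
from h import *
p=eyes.read_camera("wrist");save(p,'w9')
o=telemetry.get_obs();print(o["tool_pos"],o["tool_rot"])
r=models.cut_out(p,"small_cup_mid")[0];print(r["p"],r["centre"],fit([(p,r["pixels"])],[cyl(.024,.004,.082)],(.623,-.29)))
```

```text
[ 0.62335223 -0.28900949  0.14374028] [-1.79932113e+02  1.75150931e-02  2.59229010e+00]
0.64 [319.2, 213.0] (array([ 624.3, -290.2]), np.float64(0.945))
```

>>> drive_tool:
  angular:
    - [0, 0, 0]
    - [0, 0, 0]
    - [0, 0, 0]
    - [0, 0, 0]
    - [0, 0, 0]
    - [0, 0, 0]
    - [0, 0, 0]
    - [0, 0, 0]
    - [0, 0, 0]
    - [0, 0, 0]
    - [0, 0, 0]
    - [0, 0, 0]
    - [0, 0, 0]
  delta_pos:
    - [0.1, 0.1, 3]
    - [0, 0, 3]
    - [0, 0, 2]
    - [0, 0, 0]
    - [0, 0, 0]
    - [0, 0, 0]
    - [0, 0, 0]
    - [0, 0, 0]
    - [0, 0, 0]
    - [0, 0, 0]
    - [0, 0, 0]
    - [0, 0, 0]
    - [0, 0, 0]
  gripper: [8.7, 8.7, 8.7, 8.7, 8.7, 4, 4, 4, 4, 4, 4, 4, 4]
  squeeze: 12

```text
time_s: 32.05
tool_pos: [0.6245, -0.2911, 0.0641]
tool_rot: [180.0, -0.0, 2.5]
force: [0.1, -1.0, 0.8]
grip_width: 0.048
grasp_force: 12.0
```

Run:
```python
from h import *
o=telemetry.get_obs();print(o["tool_pos"],o["tool_rot"],o["grip_width"],o["force"])
c=[*(o["tool_pos"]*1000),o["tool_rot"][2]];z=c[2]+100
plan([(541.9,-118.3,z,9.5)],start=(c[0],c[1],z,c[3]),step=3)
```

```text
[ 0.6245258  -0.29112995  0.06414094] [ 1.79998825e+02 -8.90974535e-03  2.45216275e+00] 0.047951222112265664 [ 0.14637018 -1.04316695  0.82461666]
7
A [[0, 0, -0.018], [0, 0, -0.018], [0, 0, -0.017], [0, 0, -0.018], [0, 0, -0.017], [0, 0, -0.018], [0, 0, -0.017]]
D [[-1.07, -2.52, -0.0], [-1.03, -2.54, -0.0], [-0.98, -2.55, -0.0], [-0.94, -2.57, -0.0], [-0.89, -2.59, -0.0], [-0.85, -2.6, -0.0], [-0.81, -2.61, -0.0]]
```

>>> drive_tool:
  angular:
    - [0, 0, 0]
    - [0, 0, 0]
    - [0, 0, 0]
    - [0, 0, 0]
    - [0, 0, -0.018]
    - [0, 0, -0.018]
    - [0, 0, -0.018]
    - [0, 0, -0.018]
    - [0, 0, -0.018]
    - [0, 0, -0.018]
    - [0, 0, -0.018]
    - [0, 0, 0]
    - [0, 0, 0]
    - [0, 0, 0]
    - [0, 0, 0]
  delta_pos:
    - [0, 0, -1]
    - [0, 0, -3]
    - [0, 0, -3]
    - [0, 0, -3]
    - [-1.1, -2.5, 0]
    - [-1, -2.5, 0]
    - [-1, -2.6, 0]
    - [-0.9, -2.6, 0]
    - [-0.9, -2.6, 0]
    - [-0.9, -2.6, 0]
    - [-0.8, -2.6, 0]
    - [0, 0, 0]
    - [0, 0, 2]
    - [0, 0, 0]
    - [0, 0, 0]
  gripper: [4, 4, 4, 4, 4, 4, 4, 4, 4, 4, 4, 4, 4, 4, 4]

```text
time_s: 33.55
tool_pos: [0.5412, -0.1192, 0.1443]
tool_rot: [180.0, 0.0, 9.6]
force: [0.4, 0.6, -0.5]
grip_width: 0.048
grasp_force: 12.0
```

Run:
```python
from h import *
eyes.read_camera("wrist")
p=eyes.read_camera("wrist");q=eyes.read_camera("scene")
o=telemetry.get_obs();print(o["tool_pos"],o["tool_rot"],o["force"])
for s in(p,q):
  r=models.cut_out(s,"small_cup_mid")[:1]
  if r: print(r[0]["p"],r[0]["centre"],fit([(s,r[0]["pixels"])],[cyl(.024,.084,.162)],(.542,-.118)))
  r=models.cut_out(s,"big_cup_mid")[:1]
  if r: print(r[0]["p"],r[0]["centre"])
plan([(541.9,-118.3,o["tool_pos"][2]*1000,9.5)])
o1=cv2.resize(p["pixels"][:,:,::-1],None,fx=.625,fy=.625);k=q["pixels"][100:300,220:420,::-1]
cv2.imwrite('pics/n.png',np.hstack([cv2.resize(p["pixels"][130:400,180:450,::-1],(400,400)),cv2.resize(k,(400,400),interpolation=cv2.INTER_CUBIC)]))
```

```text
[ 0.54184076 -0.11899563  0.14485618] [ 1.79968474e+02 -6.03330774e-02  9.61355616e+00] [ 0.43015092 -0.15255436 -0.48652246]
0.64 [315.3, 253.1] (array([ 541.1, -118.5]), np.float64(0.686))
0.42 [113.7, 127.4]
0.87 [344.0, 176.6] (array([ 544.9, -118.5]), np.float64(0.894))
0.67 [341.5, 211.4]
1
A [[0, 0, 0.003]]
D [[0.03, -0.01, -0.04]]
```

View pics/n.png

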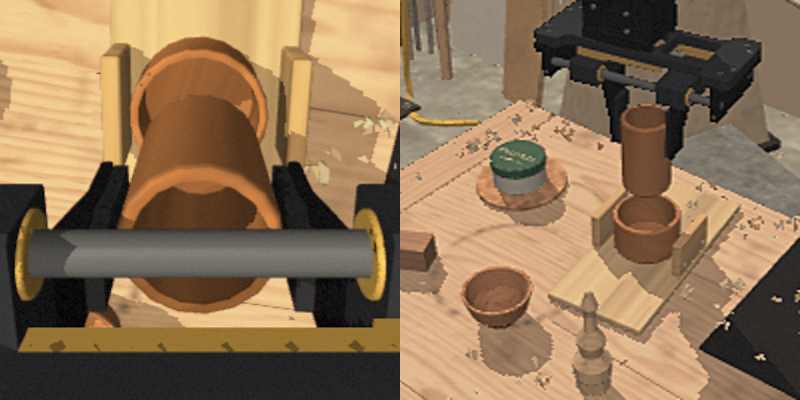

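The small cup hangs upright right over the big one, and the tin is on the pad. Lowering in steps with force checks.

>>> drive_tool:
  angular:
    - [0, 0, 0]
    - [0, 0, 0]
    - [0, 0, 0]
    - [0, 0, 0]
    - [0, 0, 0]
    - [0, 0, 0]
    - [0, 0, 0]
    - [0, 0, 0]
  delta_pos:
    - [0, 0, 1.5]
    - [0, 0, 1]
    - [0, 0, 0.5]
    - [0, 0, 0.5]
    - [0, 0, 0.5]
    - [0, 0, 0.5]
    - [0, 0, 0]
    - [0, 0, 0]
  gripper: [4, 4, 4, 4, 4, 4, 4, 4]

```text
time_s: 34.7
tool_pos: [0.5414, -0.1182, 0.0991]
tool_rot: [180.0, -0.0, 9.7]
force: [0.5, 0.8, -0.8]
grip_width: 0.0481
grasp_force: 12.0
```

>>> drive_tool:
  angular:
    - [0, 0, 0]
    - [0, 0, 0]
    - [0, 0, 0]
    - [0, 0, 0]
    - [0, 0, 0]
    - [0, 0, 0]
    - [0, 0, 0]
  delta_pos:
    - [0, 0, 0.5]
    - [0, 0, 0.5]
    - [0, 0, 0.5]
    - [0, 0, 0.5]
    - [0, 0, 0.4]
    - [0, 0, 0]
    - [0, 0, 0]
  gripper: [4, 4, 4, 4, 4, 4, 4]

```text
time_s: 35.4
tool_pos: [0.5413, -0.1183, 0.075]
tool_rot: [180.0, 0.0, 9.7]
force: [0.1, -0.3, -1.0]
grip_width: 0.0475
grasp_force: 12.0
```

>>> drive_tool:
  angular:
    - [0, 0, 0]
    - [0, 0, 0]
    - [0, 0, 0]
  delta_pos:
    - [0, 0, 0.2]
    - [0, 0, 0]
    - [0, 0, 0]
  gripper: [4, 4, 4]

```text
time_s: 35.7
tool_pos: [0.5414, -0.1182, 0.0731]
tool_rot: [-180.0, -0.0, 9.7]
force: [0.6, -0.2, -1.3]
grip_width: 0.0479
grasp_force: 12.0
```

>>> drive_tool:
  angular:
    - [0, 0, 0]
    - [0, 0, 0]
    - [0, 0, 0]
  delta_pos:
    - [0, 0, 0.1]
    - [0, 0, 0]
    - [0, 0, 0]
  gripper: [4, 4, 4]

```text
time_s: 36.0
tool_pos: [0.5416, -0.1182, 0.073]
tool_rot: [-180.0, -0.0, 9.7]
force: [-1.4, 0.3, 5.8]
grip_width: 0.0475
grasp_force: 12.0
```

Contact is on the floor at the expected height. Releasing and retreating.

>>> drive_tool:
  angular:
    - [0, 0, 0]
    - [0, 0, 0]
    - [0, 0, 0]
    - [0, 0, 0]
    - [0, 0, 0]
    - [0, 0, 0]
    - [0, 0, 0]
    - [0, 0, 0]
    - [0, 0, 0]
    - [0, 0, 0]
    - [0, 0, 0]
    - [0, 0, 0]
  delta_pos:
    - [0, 0, 0]
    - [0, 0, 0]
    - [0, 0, 0]
    - [0, 0, 0]
    - [0, 0, -1]
    - [0, 0, -3]
    - [0, 0, -4]
    - [0, 0, -4]
    - [-3, 0, 0]
    - [-4, 0, 0]
    - [0, 0, 0]
    - [0, 0, 0]
  gripper: [4.8, 5.2, 6.5, 8.7, 8.7, 8.7, 8.7, 8.7, 8.7, 8.7, 8.7, 8.7]

```text
time_s: 37.2
tool_pos: [0.4723, -0.1299, 0.1929]
tool_rot: [-179.9, -0.2, 9.6]
force: [0.3, 0.3, 0.2]
grip_width: 0.0873
grasp_force: 0.0
```

Run:
```python
from h import *
p=eyes.read_camera("wrist");q=eyes.read_camera("scene")
for s in(p,q):
  r=models.cut_out(s,"small_cup_mid")[:1]
  if r: print(r[0]["p"],r[0]["centre"],fit([(s,r[0]["pixels"])],[cyl(.024,.045,.091)],(.542,-.118)))
o=telemetry.get_obs();print(o["tool_pos"],o["force"])
cv2.imwrite('pics/f.png',np.hstack([cv2.resize(p["pixels"][:,140:540,::-1],(400,400)),cv2.resize(q["pixels"][120:320,200:400,::-1],(400,400),interpolation=cv2.INTER_CUBIC)]))
```

```text
0.87 [314.0, 106.2] (array([ 540.6, -117.4]), np.float64(0.972))
0.79 [343.1, 197.5] (array([ 541.6, -119.9]), np.float64(0.905))
[ 0.47315312 -0.12980249  0.19213761] [-0.12727783 -1.02514961 -0.56886911]
```

View pics/f.png

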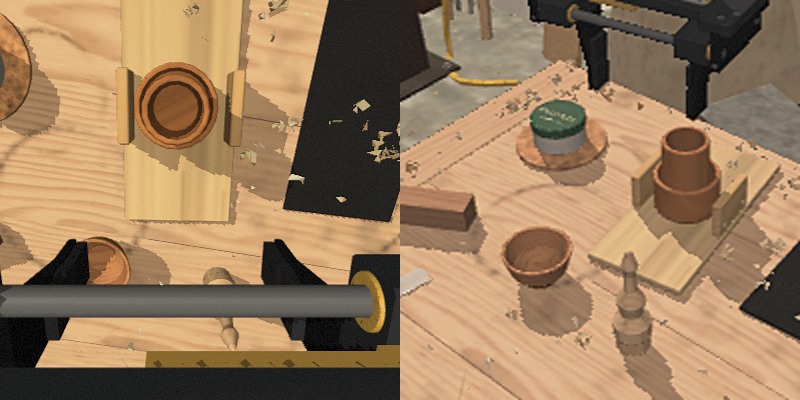

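The nest stands upright between the fences, the tin is on the pad, and the finial, bowl and offcut haven't moved. Handing in.

```bash
python3 -c "
from cell import env
print(env.sign_off())"
```

```text
the job is handed in; nothing more can be done
None
```

The job is handed in at about 37 s: the tin sits flat on the cork pad within 2 mm of centre, the small cup is upright on the big cup's floor between the fences (within about 3 mm of the middle), and the finial, bowl and offcut look undisturbed.

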